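# Bring the salt cellar to the front of the seasoning carousel and open its lid

## Task

My hands are covered in dough and I need salt: with a fingertip, push the scalloped rim of the wooden seasoning carousel round until the lidded wooden salt cellar stands at the front, in the middle of the side that the curved screen leaves open, with its lid still closed. Then push the lid sideways with a fingertip so that it swivels on its pin by at least a quarter turn, and leave the open cellar standing there. Turn the carousel only by its rim, not by the things on it; grasp, lift or tip nothing, press gently, and leave the jars, the garlic and everything else on the bench alone.

Things in the scene. Friction and masses are not known exactly. Their poses are not given: they have to be found in the camera images.
- station: Fixed steel base plate 388 x 396 x 8 mm of the seasoning station. Origin on the carousel's vertical axis at bench height, z up. -x is the front (roughly towards the robot). A fixed clear screen with steel top rail, 125 mm high above the bench, curves round the back at 187-190 mm radius, up to 83 deg either side of +x; the front side is open.
- carousel: Round light-wood tray that turns about the station's axis either way (over a full turn) and stays where left; about 2.3 N at the rim turns it. Origin: centre of underside, 18 mm above bench, z up; yaw is its angle. Rim: radius 155 mm, top 26 mm above origin, inner floor 14 mm above origin, inner radius 143 mm. Eight round lobes (finger grips) on the rim: see carousel_lobe.
- carousel_lobe (a point): Top centre of one of the eight equal rim lobes, 155 mm from the axis, on the carousel's -x side, 44 mm above the bench; the others follow every 45 deg. Each is an upright half round of 22 mm radius reaching out to 177 mm from the axis, as thick as the rim (18 to 44 mm above the bench); about 75 mm clear between neighbours at the rim.
- salt_place (a point): Point on the carousel's floor 95 mm from its axis, on its -x side, straight inside carousel_lobe, 32 mm above the bench: the salt cellar's place.
- salt_cellar: Low round lidded wooden pot, 85 mm across, 62 mm high, about 0.5 kg, loose on the carousel 95 mm from its axis. Origin: centre of underside, z up. Its lid's pin stands at x = +34 mm, y = 0 in its frame; on its place +x points about to the carousel's axis. Wall top 48 mm, lid a disc of 42.5 mm radius from 49 to 60 mm above its underside.
- salt_cellar_lid (a joint): Swivel of the cellar's lid about its upright pin, rad: 0 closed (at most 0.1 at the start), positive counterclockwise seen from above, stop at 2.44; light friction (under 1 N at the lid's edge), stays where left. With the cellar at the front, a push on the lid's left side towards the robot's right opens it.
- spice_jar_1: Glass spice jar with ribbed black cap, green on top, 45 mm across, 105 mm high, loose on the carousel 88 mm from its axis, in one of the other three quarters. Origin: centre of underside, z up. Bystander.
- spice_jar_2: Glass spice jar with plain dark cap, 44 mm across, 96 mm high, loose on the carousel 88 mm from its axis, in one of the other three quarters. Origin: centre of underside, z up. Bystander.
- garlic_1: Garlic bulb 60 mm across, 59 mm high, loose on the carousel 88 mm from its axis, in one of the other three quarters. Origin: centre of underside. Bystander.
- pepper_mill_a: Wooden pepper mill, 56 mm across, 191 mm high, standing on the bench to the left. Origin: centre of underside. Bystander.
- pepper_mill_b: Taller wooden pepper mill, 57 mm across, 236 mm high, standing on the bench to the left. Origin: centre of underside. Bystander.
- timer: Round wind-up kitchen timer, 68 mm across, 65 mm high, on the bench to the right. Origin: centre of underside. Bystander.
- tomato_1: Tomato 65 mm across, on the bench to the right, near the robot. Origin: centre of underside. Bystander.
- cheese_chunk_a: Broken wedge of cheese 48 x 58 x 64 mm on the bench to the right. Origin: centre of underside. Bystander.
Not all that is in view belongs to the job. Leave any blue or green look-alike of the salt_cellar alone.

How it is judged:
By the outcome, as a careful person would: the job done as asked, in the order asked, and still so for the second after the job is handed in, with the robot touching nothing.
It also fails if it takes over 67 s, if anything falls off the work surface, if the arm or the gripper's body presses on something with over 40 N, if the wrist force passes 120 N, or if a joint passes its speed limit or range.

## Robot

A 6-joint arm with a two-finger parallel gripper is mounted at the origin on a cart in front of the work surface, level with it; the furniture and walls round the work are solid. World frame = base frame: x ahead of the robot, y to its left, z up, the work surface at z = 0. Lengths are in m, angles in rad, forces in N, time in s.
With the tool pointing down it reaches from about 0.35 to 0.775 m from the base axis. Payload 7.3 kg.
Tool frame: the origin (TCP) lies on the centre line of the jaws, within the pads' length; the fingertips stand 22 mm ahead of it and the grasp point (between the pads) lies 3 mm ahead of it; z points along the fingers, y is the line along which they close (so a half turn about z gives the same grasp; the last joint's range is limited). The gripper opens to 92 mm and grips with 3 to 60 N. Pads are 19 mm wide; open, the fingers measure 130 mm over their backs; the gripper's body (75 mm by 190 mm) begins 47 mm behind the grasp point.
Start: joints at [-1.339, 0.342, 1.524, -0, 1.275, -0.146], TCP at [0.194, -0.488, 0.249] pointing down, gripper open.
Joint ranges: [-2.53, 2.53], [-0.77, 2.02], [0.04, 2.7], [-1, 4.14], [0.28, 2.66], [-3.11, 3.11]. Speed limits (rad/s): [2.57, 2.57, 3.14, 3.14, 3.14, 3.14].

## Interface

Orientations are given as a unit quaternion [w, x, y, z].
In Python, from workcell import robot gives the robot as it stands. The module is installed in compiled form; this text tells all that it offers.
- The arm moves only by the tool play_rows, never from a script. Its argument "increments" is a list that holds one entry, the list of rows, each a list of 7 numbers: the shift along the tool's x, y, z in m, then the turn, a rotation vector about the tool's x, y, z in rad, then the closure in counts, from 0 (fully open) to 255 (shut). A call has 1 to 12 rows; each row is the pose to reach, as a shift and turn from the pose commanded when the call began, along the tool's axes at that moment; what a row does not reach only later rows make up. A row lasts 1/8 s, in which the tool goes at most 62.5 mm and 10.7 degrees, less where a joint would pass 70% of its speed; a pose out of reach is approached as far as the arm can. A call with a gripper value outside its range is refused whole. The fingers move at their own pace and stop on an object; "grip_force" is the grip in N (left out, the last holds). Time passes only in rows, so rows that repeat a pose let the fingers close. It gives the time, the measured TCP pose, the force, the opening and the grip force at its end, in the units of the state.
- robot.read_state(): the state, without advancing time (a new reading comes with each control period).
- robot.grab_frame(name): name is "side" or "top"; returns a dict with "frame" (420x560x3 uint8, red, green, blue), "z_map" (420x560 float32, m along the optical axis (not along the pixel's ray), 0 where there is no reading), "intrinsics" (3x3 intrinsics, pixels), "k1" (the pictures are not rectified: a ray, as slopes to the right and down, at radius r is drawn at 1 + k1 r^2 times it, then the intrinsics apply), "rvec" (rotation vector, rad) and "tvec" (3), from world to camera coordinates, as OpenCV has them. Camera axes: x right, y down, z forward; pixel columns grow to the right and rows downward; lengths in m; the calibration is good to about 2 mm. A picture is of the moment at which its call begins.
- robot.job_done(): hands the job in; it is judged then, once.
Trained networks look in a picture, given as the dict that the camera call returned (one of the last four; its "shot" number tells which), for a name from the list of things; names that differ only in an ending like _2 or _b are one class to them, and where a whole thing is asked for, a point or a joint stands for the part that bears it (a point fixed in the world has none). Each returns a list of dicts, best first, with "conf" (0 to 1); they miss things now and then, are a little off and sometimes report something else, mostly with a low value. They report only what shows in the picture. A call takes as long as a camera call. They do not tell look-alikes from the thing itself.
- robot.boxes_of(picture, label): "extent" ([left, top, right, bottom] in pixels, round what is visible of it).
- robot.trace(picture, label): "mask" (420x560 bool, what is visible of it) and "extent" ([left, top, right, bottom] in pixels, round what is visible of it).
The state is a dict: "t": time; "qpos": joint angles; "dq": joint speeds; "joint_torque": joint torques, N m; "ee_pos": TCP position; "eef_rot": TCP orientation; "force": force on the tool from outside, world axes, zero at the start; "wrist_torque": the same for the moment, N m; "width": finger opening in m; "grasp_force": force on a finger pad.
Only numpy, scipy, OpenCV 4.12 (cv2) and the standard library are available. Lean on these libraries where they do the work, as an engineer would, in place of code of your own. Each camera call takes 0.05 s, during which the arm holds its last target. There are 200 camera calls.

## Working session

There is one attempt and no reset: what is moved stays moved. The work goes in short steps, Python scripts to look and compute and a tool call to move; the robot and the scene stay as the last step left them, time stands still between calls to the robot, and variables do not carry over. Pictures are saved under pics/ and viewed, at most 10 in all, crops included, and the job is handed in when it is done.

Besides the shell and the picture viewer there is one more tool, called after "Request:" as name(argument=value, ...), one argument or row to a line, values as JSON. play_rows: Moves the arm, as the interface text tells. Its arguments: {"type":"object","properties":{"increments":{"type":"array","items":{"type":"array","items":{"type":"array","items":{"type":"number"}}}},"grip_force":{"type":"number"}},"required":["increments"]}

```bash
mkdir -p pics
cat > h.py <<'E'
import numpy as np, cv2
from workcell import robot
def pts(p,m=None):
    z=p["z_map"]; K=p["intrinsics"]; k=p["k1"]
    if m is None: m=np.ones(z.shape,bool)
    v,u=np.nonzero(m&(z>0)); zz=z[v,u]
    d=np.stack([(u-K[0,2])/K[0,0],(v-K[1,2])/K[1,1]],1).astype(float)
    s=d.copy()
    for _ in range(8): s=d/(1+k*(s**2).sum(1,keepdims=True))
    c=np.c_[s*zz[:,None],zz]
    R=cv2.Rodrigues(np.array(p["rvec"],float))[0]
    return (c-np.array(p["tvec"]).ravel())@R, u, v
def save(p,n): cv2.imwrite("pics/"+n,p["frame"][:,:,::-1])
E
python3 - <<'E'
from h import *
s=robot.read_state(); print({k:np.round(v,3).tolist() for k,v in s.items()})
for n in ("top","side"):
    p=robot.grab_frame(n); save(p,n+"0.png")
    for l in ["station","carousel","carousel_lobe","salt_cellar","spice_jar_1","garlic_1","pepper_mill_a","timer","tomato_1","cheese_chunk_a"]:
        for d in robot.trace(p,l)[:4]:
            q,_,_=pts(p,d["mask"])
            if len(q): print(n,l,round(d["conf"],2),[int(x) for x in d["extent"]],np.round(np.median(q,0),3),np.round(np.percentile(q,2,axis=0),3),np.round(np.percentile(q,98,axis=0),3))
E
```

```text
{'t': 0.0, 'qpos': [-1.339, 0.343, 1.525, -0.0, 1.275, -0.146], 'dq': [0.001, -0.001, 0.002, 0.002, 0.001, 0.001], 'joint_torque': [-0.001, -43.124, -24.422, 0.072, 0.056, -0.0], 'ee_pos': [0.194, -0.488, 0.248], 'eef_rot': [-0.001, 0.982, 0.188, -0.0], 'force': [-0.916, 1.037, -0.503], 'wrist_torque': [0.0, 0.005, -0.006], 'grasp_force': 0.0, 'width': 0.092}
top station 0.64 [209, 118, 364, 263] [ 0.646 -0.048  0.01 ] [ 0.424 -0.234  0.004] [0.824 0.175 0.129]
top carousel 0.56 [228, 134, 347, 250] [ 0.614 -0.034  0.034] [ 0.475 -0.174  0.027] [0.768 0.12  0.048]
top carousel_lobe 0.6 [232, 134, 344, 251] [ 0.614 -0.033  0.034] [ 0.475 -0.174  0.027] [0.77  0.121 0.048]
top salt_cellar 0.93 [321, 283, 357, 314] [ 0.309 -0.185  0.06 ] [ 0.269 -0.224  0.009] [ 0.348 -0.147  0.065]
top salt_cellar 0.82 [256, 145, 288, 176] [0.697 0.024 0.091] [ 0.662 -0.014  0.039] [0.739 0.064 0.097]
top salt_cellar 0.71 [158, 163, 192, 191] [0.641 0.306 0.059] [0.605 0.27  0.008] [0.681 0.347 0.065]
top salt_cellar 0.64 [158, 208, 190, 244] [0.51  0.291 0.06 ] [0.473 0.256 0.018] [0.546 0.333 0.065]

[... 2081 characters left out ...]
6  0.069] [ 0.521 -0.1    0.049] [ 0.565 -0.062  0.084]
side pepper_mill_a 0.73 [255, 107, 268, 150] [0.627 0.45  0.102] [0.606 0.437 0.001] [0.661 0.591 0.183]
side pepper_mill_a 0.69 [210, 100, 231, 165] [0.465 0.416 0.126] [0.443 0.403 0.006] [0.492 0.437 0.221]
side timer 0.6 [340, 314, 364, 345] [ 0.607 -0.434  0.049] [ 0.583 -0.454  0.005] [ 0.637 -0.397  0.066]
side tomato_1 0.81 [243, 329, 267, 354] [ 0.367 -0.399  0.046] [ 0.34  -0.418  0.001] [ 0.396 -0.348  0.056]
side tomato_1 0.33 [244, 190, 356, 271] [ 0.592 -0.046  0.033] [ 0.467 -0.189  0.026] [0.77  0.114 0.047]
side cheese_chunk_a 0.79 [278, 327, 296, 352] [ 0.451 -0.404  0.036] [ 0.429 -0.423  0.003] [ 0.475 -0.383  0.062]
```

Run:
```python
from h import *
from scipy.optimize import least_squares
p=robot.grab_frame("top"); f=p["frame"][100:310,140:420][:,:,::-1]
cv2.imwrite("pics/crop1.png",cv2.resize(f,(800,600),interpolation=cv2.INTER_CUBIC))
q,u,v=pts(p)
c=np.array([0.618,-0.03])
# rim top points: fit axis + lobe phase by outline model
r=np.hypot(*(q[:,:2]-c).T)
m=(abs(q[:,2]-.044)<.004)&(r<.185)&(r>.135)
x=q[m]; print(m.sum(), np.median(x[:,2]))
# outline mask fit: maximise points inside ring+lobes union and cover
g=np.stack(np.meshgrid(np.arange(-.19,.19,.003),np.arange(-.19,.19,.003)),-1).reshape(-1,2)
from scipy.spatial import cKDTree
def cost(a):
    cx,cy,ph=a
    d=x[:,:2]-[cx,cy]; rr=np.hypot(*d.T)
    an=np.arctan2(d[:,1],d[:,0])
    ring=np.maximum(rr-.155,.143-rr)
    k=np.round((an-ph)/(np.pi/4))*np.pi/4+ph
    lb=np.hypot(d[:,0]-.155*np.cos(k),d[:,1]-.155*np.sin(k))-.022
    return np.minimum(np.maximum(np.minimum(ring,lb),0),.01)
best=min((least_squares(cost,[*c,ph]) for ph in np.arange(0,.78,.1)),key=lambda s:s.cost)
print(best.x,best.cost, np.degrees(best.x[2])%45)
# plate
m=(abs(q[:,2]-.008)<.004)&(abs(q[:,0]-c[0])<.23)&(abs(q[:,1]-c[1])<.23)
# rail
m2=(abs(q[:,2]-.125)<.006)&(r>.17)&(r<.21); y=q[m2]
s=least_squares(lambda a:np.hypot(y[:,0]-a[0],y[:,1]-a[1])-.1885,[*c],loss="soft_l1",f_scale=.002).x
an=np.degrees(np.arctan2(y[:,1]-s[1],y[:,0]-s[0])); print("rail",m2.sum(),s,np.percentile(an,[0,1,3,97,99,100]))
K=p["intrinsics"];print(K, p["rvec"],p["tvec"])
```

```text
1706 0.04393638439645081
[ 0.62246719 -0.0269291  -0.23909641] 0.00022034595994052398 31.300785022492256
rail 474 [ 0.62163317 -0.02826803] [-94.56901733 -93.82735763 -90.2856385   67.30279894  71.12224365
  72.69381412]
[[423.15537152   0.         271.98055132]
 [  0.         423.15537152 206.51562337]
 [  0.           0.           1.        ]] [ 2.17136466 -2.12501193  0.12176282] [0.00312569 0.57059388 1.2090555 ]
```

View pics/crop1.png

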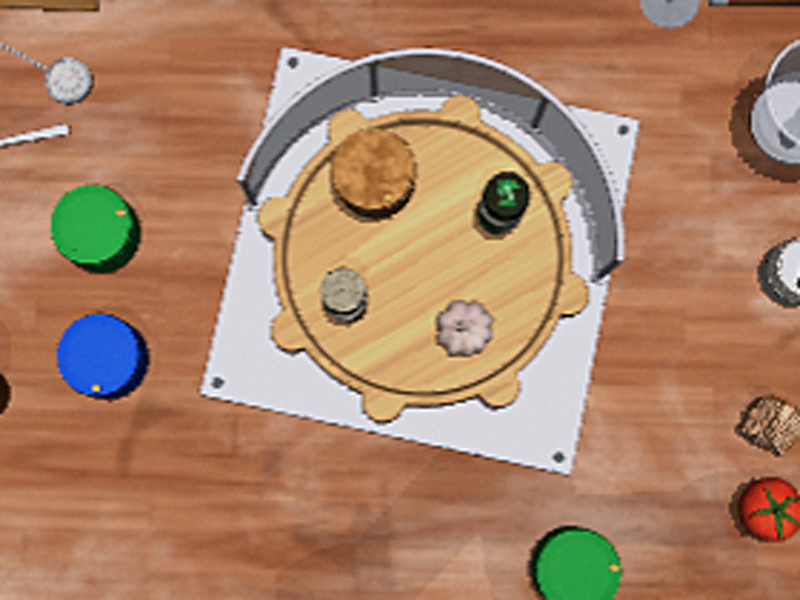

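View pics/side0.png

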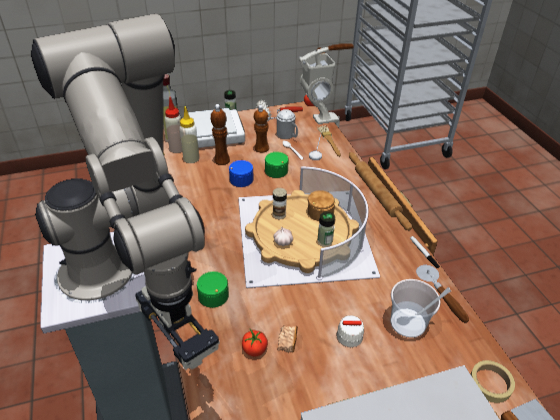

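Crop: the wooden cellar is at crop (373,172), back left. The jars and garlic sit in the other quarters, and the station is turned about −11°, so its front points to world angle ≈169°. The cellar at about 32° therefore has to go about 137° counterclockwise. The side view (560×420) shows the same cellar at (320,205), with the space in front of the station clear.

```bash
cat >> h.py <<'E'
from scipy.spatial.transform import Rotation as Ro
C=np.array([.622,-.0275])
def Rt(a):
    a=np.radians(a); return np.array([[np.cos(a),np.sin(a),0],[np.sin(a),-np.cos(a),0],[0,0,-1.]])
def rows(way,base=None,clo=255):
    """way: (x,y,tip z,yaw deg); base same form (commanded), else measured"""
    if base is None:
        s=robot.read_state(); w,x,y,z=s["eef_rot"]; R0=Ro.from_quat([x,y,z,w]).as_matrix(); p0=np.array(s["ee_pos"])
    else: R0=Rt(base[3]); p0=np.array([base[0],base[1],base[2]+.022])
    o=[]
    for x,y,z,a in way:
        o.append([*(np.round(R0.T@(np.array([x,y,z+.022])-p0),3)),*np.round(Ro.from_matrix(R0.T@Rt(a)).as_rotvec(),3),clo])
    print(str([[float(v) for v in r] for r in o]).replace(" ",""))
def rim(th,z=.033,r=.17):
    t=np.radians(th); return (C[0]+r*np.cos(t),C[1]+r*np.sin(t),z,th-180)
E
python3 - <<'E'
from h import *
s=robot.read_state(); p=np.array(s["ee_pos"]);g=rim(148,.2)
w=[]
for k in range(1,13):
    f=k/12; f=f*f*(3-2*f) if 0 else f
    w.append((p[0]+(g[0]-p[0])*f,p[1]+(g[1]-p[1])*f,.227+(g[2]-.227)*f,21.7+(g[3]-21.7)*min(1,k/10)))
rows(w)
rows([rim(148,z) for z in (.16,.12,.08,.05,.033,.033)],base=g)
rows([rim(t) for t in (150,153,157,162,168,174,180,186,192,198,203,207)],base=rim(148))
rows([rim(t) for t in (210,213,215.5,217.5,219,220)],base=rim(207))
E
```

```text
[[0.039,-0.034,0.002,0.0,0.0,0.093,255.0],[0.078,-0.068,0.004,0.0,-0.0,0.187,255.0],[0.117,-0.102,0.006,0.0,-0.0,0.28,255.0],[0.156,-0.136,0.009,0.0,-0.0,0.374,255.0],[0.195,-0.17,0.011,0.0,-0.0,0.468,255.0],[0.234,-0.203,0.013,0.0,-0.0,0.561,255.0],[0.273,-0.237,0.015,0.0,-0.0,0.655,255.0],[0.311,-0.271,0.018,0.0,-0.0,0.749,255.0],[0.35,-0.305,0.02,0.0,-0.0,0.843,255.0],[0.389,-0.339,0.022,0.0,-0.0,0.936,255.0],[0.428,-0.373,0.024,0.0,-0.0,0.936,255.0],[0.467,-0.407,0.027,0.0,-0.0,0.936,255.0]]
[[0.0,0.0,0.04,0.0,0.0,0.0,255.0],[0.0,0.0,0.08,0.0,0.0,0.0,255.0],[0.0,0.0,0.12,0.0,0.0,0.0,255.0],[0.0,0.0,0.15,0.0,0.0,0.0,255.0],[0.0,0.0,0.167,0.0,0.0,0.0,255.0],[0.0,0.0,0.167,0.0,0.0,0.0,255.0]]
[[0.0,0.006,0.0,0.0,0.0,-0.035,255.0],[0.001,0.015,0.0,0.0,0.0,-0.087,255.0],[0.002,0.027,0.0,0.0,0.0,-0.157,255.0],[0.005,0.041,0.0,0.0,0.0,-0.244,255.0],[0.01,0.058,0.0,0.0,0.0,-0.349,255.0],[0.017,0.075,0.0,0.0,0.0,-0.454,255.0],[0.026,0.09,0.0,0.0,0.0,-0.559,255.0],[0.036,0.105,0.0,0.0,0.0,-0.663,255.0],[0.048,0.118,0.0,0.0,0.0,-0.768,255.0],[0.061,0.13,0.0,0.0,0.0,-0.873,255.0],[0.072,0.139,0.0,0.0,0.0,-0.96,255.0],[0.082,0.146,0.0,0.0,0.0,-1.03,255.0]]
[[0.0,0.009,0.0,0.0,0.0,-0.052,255.0],[0.001,0.018,0.0,0.0,0.0,-0.105,255.0],[0.002,0.025,0.0,0.0,0.0,-0.148,255.0],[0.003,0.031,0.0,0.0,0.0,-0.183,255.0],[0.004,0.035,0.0,0.0,0.0,-0.209,255.0],[0.004,0.038,0.0,0.0,0.0,-0.227,255.0]]
```

Request:
play_rows(
  increments=[
    [[0.039, -0.034, 0.002, 0, 0, 0.093, 255], [0.078, -0.068, 0.004, 0, 0, 0.187, 255], [0.117, -0.102, 0.006, 0, 0, 0.28, 255], [0.156, -0.136, 0.009, 0, 0, 0.374, 255], [0.195, -0.17, 0.011, 0, 0, 0.468, 255], [0.234, -0.203, 0.013, 0, 0, 0.561, 255], [0.273, -0.237, 0.015, 0, 0, 0.655, 255], [0.311, -0.271, 0.018, 0, 0, 0.749, 255], [0.35, -0.305, 0.02, 0, 0, 0.843, 255], [0.389, -0.339, 0.022, 0, 0, 0.936, 255], [0.428, -0.373, 0.024, 0, 0, 0.936, 255], [0.467, -0.407, 0.027, 0, 0, 0.936, 255]],
  ],
  grip_force=5,
)

```text
t: 2.65
ee_pos: [0.4784, 0.0643, 0.2219]
eef_rot: [-0.0, 0.961, -0.275, 0.0]
force: [0.3, -0.6, 0.3]
width: 0.0004
grasp_force: 0.0
```

Request:
play_rows(
  increments=[
    [[0, 0, 0, 0, 0, 0, 255], [0, 0, 0, 0, 0, 0, 255]],
  ],
)

```text
t: 2.9
ee_pos: [0.4772, 0.0624, 0.2215]
eef_rot: [0.0, 0.961, -0.275, -0.0]
force: [-0.1, 0.4, -0.1]
width: 0.0008
grasp_force: 0.0
```

Request:
play_rows(
  increments=[
    [[0, 0, 0.04, 0, 0, 0, 255], [0, 0, 0.08, 0, 0, 0, 255], [0, 0, 0.12, 0, 0, 0, 255], [0, 0, 0.15, 0, 0, 0, 255], [0, 0, 0.167, 0, 0, 0, 255], [0, 0, 0.167, 0, 0, 0, 255]],
  ],
)

```text
t: 3.65
ee_pos: [0.4766, 0.0613, 0.054]
eef_rot: [0.0, 0.961, -0.276, -0.001]
force: [0.0, -0.0, 0.0]
width: 0.0006
grasp_force: 0.0
```

Request:
play_rows(
  increments=[
    [[0, 0.006, 0, 0, 0, -0.035, 255], [0.001, 0.015, 0, 0, 0, -0.087, 255], [0.002, 0.027, 0, 0, 0, -0.157, 255], [0.005, 0.041, 0, 0, 0, -0.244, 255]],
  ],
)

```text
t: 4.15
ee_pos: [0.4608, 0.0244, 0.0562]
eef_rot: [-0.0, 0.988, -0.156, 0.001]
force: [0.6, 2.1, 0.2]
width: 0.0006
grasp_force: 1.1
```

Run:
```python
from h import *
rows([rim(t) for t in (168,174,180,186,192,198,203,208,212,215,217,218)],base=rim(162))
```

```text
[[0.001,0.018,0.0,0.0,0.0,-0.105,255.0],[0.004,0.035,0.0,0.0,0.0,-0.209,255.0],[0.008,0.053,0.0,0.0,0.0,-0.314,255.0],[0.015,0.069,0.0,0.0,0.0,-0.419,255.0],[0.023,0.085,0.0,0.0,0.0,-0.524,255.0],[0.032,0.1,0.0,0.0,0.0,-0.628,255.0],[0.042,0.112,0.0,0.0,0.0,-0.716,255.0],[0.052,0.122,0.0,0.0,0.0,-0.803,255.0],[0.061,0.13,0.0,0.0,0.0,-0.873,255.0],[0.068,0.136,0.0,0.0,0.0,-0.925,255.0],[0.072,0.139,0.0,0.0,0.0,-0.96,255.0],[0.075,0.141,0.0,0.0,0.0,-0.977,255.0]]
```

Request:
play_rows(
  increments=[
    [[0.001, 0.018, 0, 0, 0, -0.105, 255], [0.004, 0.035, 0, 0, 0, -0.209, 255], [0.008, 0.053, 0, 0, 0, -0.314, 255], [0.015, 0.069, 0, 0, 0, -0.419, 255], [0.023, 0.085, 0, 0, 0, -0.524, 255], [0.032, 0.1, 0, 0, 0, -0.628, 255], [0.042, 0.112, 0, 0, 0, -0.716, 255], [0.052, 0.122, 0, 0, 0, -0.803, 255], [0.061, 0.13, 0, 0, 0, -0.873, 255], [0.068, 0.136, 0, 0, 0, -0.925, 255], [0.072, 0.139, 0, 0, 0, -0.96, 255], [0.075, 0.141, 0, 0, 0, -0.977, 255]],
  ],
)

```text
t: 5.65
ee_pos: [0.4877, -0.133, 0.0559]
eef_rot: [0.0, 0.946, 0.325, 0.0]
force: [-3.0, -0.0, 3.9]
width: 0.0007
grasp_force: 2.2
```

```bash
cat >> h.py <<'E'
from scipy.optimize import least_squares
def look(n):
    p=robot.grab_frame("top"); q,u,v=pts(p)
    d0=q[:,:2]-C; r=np.hypot(*d0.T)
    x=d0[(abs(q[:,2]-.044)<.004)&(r<.185)&(r>.14)]
    rr=np.hypot(*x.T); an=np.arctan2(x[:,1],x[:,0])
    def cost(a):
        k=np.round((an-a[0])/(np.pi/4))*np.pi/4+a[0]
        lb=np.hypot(x[:,0]-.155*np.cos(k),x[:,1]-.155*np.sin(k))-.022
        return np.clip(np.minimum(np.maximum(rr-.155,.143-rr),lb),0,.01)
    b=min((least_squares(cost,[a]) for a in np.arange(0,.78,.1)),key=lambda s:s.cost)
    print("lobes mod45",np.round(np.degrees(b.x[0])%45,1),b.cost)
    for d in robot.trace(p,"salt_cellar"):
        g=pts(p,d["mask"])[0]; g=g[g[:,2]>.08]
        if len(g)<50: continue
        c=(g[:,:2].max(0)+g[:,:2].min(0))/2; e=c-C
        if np.hypot(*e)<.15: print("cellar lid",np.round(c,3),"r",np.hypot(*e).round(3),"ang",np.degrees(np.arctan2(e[1],e[0])).round(1),np.round(d["conf"],2))
    f=p["frame"][100:310,140:420][:,:,::-1]
    cv2.imwrite("pics/"+n,cv2.resize(f,(800,600),interpolation=cv2.INTER_CUBIC))
E
python3 - <<'E'
from h import *
look("c2.png")
s=robot.read_state(); print(s["t"],s["ee_pos"],s["force"])
b=rim(218)
rows([rim(213),rim(208),rim(208,.07),rim(208,.12),rim(208,.17)],base=b)
rows([rim(t,.17) for t in (200,191,182,173,164,155,146,137,129,126,126)],base=rim(208,.17))
E
```

```text
lobes mod45 4.8 8.639410322682712e-06
cellar lid [0.612 0.067] r 0.095 ang 96.0 0.64
5.75 [ 0.48804744 -0.13305215  0.05571308] [-2.38595205 -1.43988219  4.78120506]
[[0.001,-0.015,0.0,0.0,0.0,0.087,255.0],[0.003,-0.03,0.0,0.0,0.0,0.175,255.0],[0.003,-0.03,-0.037,0.0,0.0,0.175,255.0],[0.003,-0.03,-0.087,0.0,0.0,0.175,255.0],[0.003,-0.03,-0.137,0.0,0.0,0.175,255.0]]
[[0.002,-0.024,0.0,0.0,0.0,0.14,255.0],[0.007,-0.05,0.0,0.0,0.0,0.297,255.0],[0.017,-0.075,0.0,0.0,0.0,0.454,255.0],[0.031,-0.098,0.0,0.0,0.0,0.611,255.0],[0.048,-0.118,0.0,0.0,0.0,0.768,255.0],[0.068,-0.136,0.0,0.0,0.0,0.925,255.0],[0.09,-0.15,0.0,0.0,0.0,1.082,255.0],[0.115,-0.161,0.0,0.0,0.0,1.239,255.0],[0.138,-0.167,0.0,0.0,0.0,1.379,255.0],[0.146,-0.168,0.0,0.0,0.0,1.431,255.0],[0.146,-0.168,0.0,0.0,0.0,1.431,255.0]]
```

View pics/c2.png

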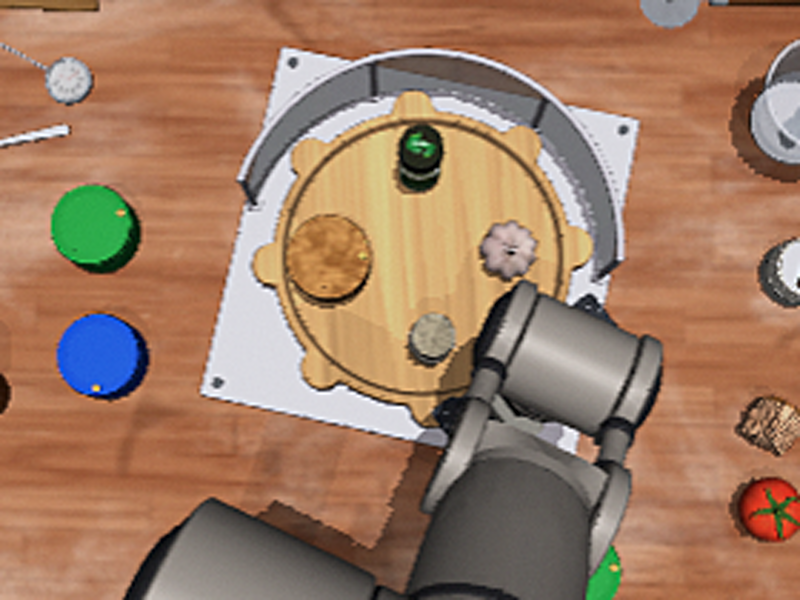

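The wooden cellar is now at crop (328,258), left, at 96°. Everything else stands upright. About 73° remain for the next stroke.

Request:
play_rows(
  increments=[
    [[0.001, -0.015, 0, 0, 0, 0.087, 255], [0.003, -0.03, 0, 0, 0, 0.175, 255], [0.003, -0.03, -0.037, 0, 0, 0.175, 255], [0.003, -0.03, -0.087, 0, 0, 0.175, 255], [0.003, -0.03, -0.137, 0, 0, 0.175, 255]],
  ],
)

```text
t: 6.38
ee_pos: [0.4718, -0.1066, 0.1935]
eef_rot: [0.0, 0.97, 0.241, 0.0]
force: [0.6, -0.2, 1.3]
width: 0.0004
grasp_force: 0.0
```

Run:
```python
from h import *
s=robot.read_state(); print(s["ee_pos"],s["force"],rim(208,.17))
rows([rim(t,.17) for t in (200,191,182,173,164,155,146,137,129,122,122)],base=rim(208,.17))
rows([rim(122,z) for z in (.12,.08,.05,.034,.034)],base=rim(122,.17))
rows([rim(t,.034) for t in (124,127,131,136,142,148,154,160,166,172,177,181)],base=rim(122,.034))
rows([rim(t,.034) for t in (185,189,192,194.5,196.5,198)],base=rim(181,.034))
```

```text
[ 0.47175284 -0.10656277  0.1934916 ] [ 0.62422836 -0.23793012  1.33460859] (np.float64(0.4718989092139824), np.float64(-0.10731016567360145), 0.17, 28)
[[0.002,-0.024,0.0,0.0,0.0,0.14,255.0],[0.007,-0.05,0.0,0.0,0.0,0.297,255.0],[0.017,-0.075,0.0,0.0,0.0,0.454,255.0],[0.031,-0.098,0.0,0.0,0.0,0.611,255.0],[0.048,-0.118,0.0,0.0,0.0,0.768,255.0],[0.068,-0.136,0.0,0.0,0.0,0.925,255.0],[0.09,-0.15,0.0,0.0,0.0,1.082,255.0],[0.115,-0.161,0.0,0.0,0.0,1.239,255.0],[0.138,-0.167,0.0,0.0,0.0,1.379,255.0],[0.158,-0.17,0.0,0.0,0.0,1.501,255.0],[0.158,-0.17,0.0,0.0,0.0,1.501,255.0]]
[[0.0,0.0,0.05,0.0,0.0,0.0,255.0],[0.0,0.0,0.09,0.0,0.0,0.0,255.0],[0.0,0.0,0.12,0.0,0.0,0.0,255.0],[0.0,0.0,0.136,0.0,0.0,0.0,255.0],[0.0,0.0,0.136,0.0,0.0,0.0,255.0]]
[[0.0,0.006,0.0,0.0,0.0,-0.035,255.0],[0.001,0.015,0.0,0.0,0.0,-0.087,255.0],[0.002,0.027,0.0,0.0,0.0,-0.157,255.0],[0.005,0.041,0.0,0.0,0.0,-0.244,255.0],[0.01,0.058,0.0,0.0,0.0,-0.349,255.0],[0.017,0.075,0.0,0.0,0.0,-0.454,255.0],[0.026,0.09,0.0,0.0,0.0,-0.559,255.0],[0.036,0.105,0.0,0.0,0.0,-0.663,255.0],[0.048,0.118,0.0,0.0,0.0,-0.768,255.0],[0.061,0.13,0.0,0.0,0.0,-0.873,255.0],[0.072,0.139,0.0,0.0,0.0,-0.96,255.0],[0.082,0.146,0.0,0.0,0.0,-1.03,255.0]]
[[0.0,0.012,0.0,0.0,0.0,-0.07,255.0],[0.002,0.024,0.0,0.0,0.0,-0.14,255.0],[0.003,0.032,0.0,0.0,0.0,-0.192,255.0],[0.005,0.04,0.0,0.0,0.0,-0.236,255.0],[0.006,0.045,0.0,0.0,0.0,-0.271,255.0],[0.007,0.05,0.0,0.0,0.0,-0.297,255.0]]
```

Request:
play_rows(
  increments=[
    [[0.002, -0.024, 0, 0, 0, 0.14, 255], [0.007, -0.05, 0, 0, 0, 0.297, 255], [0.017, -0.075, 0, 0, 0, 0.454, 255], [0.031, -0.098, 0, 0, 0, 0.611, 255], [0.048, -0.118, 0, 0, 0, 0.768, 255], [0.068, -0.136, 0, 0, 0, 0.925, 255], [0.09, -0.15, 0, 0, 0, 1.082, 255], [0.115, -0.161, 0, 0, 0, 1.239, 255], [0.138, -0.167, 0, 0, 0, 1.379, 255], [0.158, -0.17, 0, 0, 0, 1.501, 255], [0.158, -0.17, 0, 0, 0, 1.501, 255]],
  ],
)

```text
t: 7.75
ee_pos: [0.5323, 0.1182, 0.1917]
eef_rot: [-0.0, 0.875, -0.485, 0.0]
force: [0.0, 0.0, -0.2]
width: 0.0005
grasp_force: 0.0
```

Request:
play_rows(
  increments=[
    [[0, 0, 0.05, 0, 0, 0, 255], [0, 0, 0.09, 0, 0, 0, 255], [0, 0, 0.12, 0, 0, 0, 255], [0, 0, 0.136, 0, 0, 0, 255], [0, 0, 0.136, 0, 0, 0, 255]],
  ],
)

```text
t: 8.38
ee_pos: [0.5311, 0.1172, 0.0553]
eef_rot: [0.0, 0.875, -0.485, -0.001]
force: [-0.5, 0.1, 0.4]
width: 0.0006
grasp_force: 0.0
```

Request:
play_rows(
  increments=[
    [[0, 0.006, 0, 0, 0, -0.035, 255], [0.001, 0.015, 0, 0, 0, -0.087, 255], [0.002, 0.027, 0, 0, 0, -0.157, 255], [0.005, 0.041, 0, 0, 0, -0.244, 255], [0.01, 0.058, 0, 0, 0, -0.349, 255], [0.017, 0.075, 0, 0, 0, -0.454, 255], [0.026, 0.09, 0, 0, 0, -0.559, 255], [0.036, 0.105, 0, 0, 0, -0.663, 255], [0.048, 0.118, 0, 0, 0, -0.768, 255], [0.061, 0.13, 0, 0, 0, -0.873, 255], [0.072, 0.139, 0, 0, 0, -0.96, 255], [0.082, 0.146, 0, 0, 0, -1.03, 255]],
  ],
)

```text
t: 9.88
ee_pos: [0.4518, -0.0298, 0.0574]
eef_rot: [0.0, 1.0, 0.01, 0.001]
force: [-0.7, 3.6, 2.9]
width: 0.0007
grasp_force: 1.6
```

Request:
play_rows(
  increments=[
    [[0, 0.012, 0, 0, 0, -0.07, 255], [0.002, 0.024, 0, 0, 0, -0.14, 255], [0.003, 0.032, 0, 0, 0, -0.192, 255], [0.005, 0.04, 0, 0, 0, -0.236, 255], [0.006, 0.045, 0, 0, 0, -0.271, 255], [0.007, 0.05, 0, 0, 0, -0.297, 255]],
  ],
)

```text
t: 10.62
ee_pos: [0.4597, -0.0794, 0.0572]
eef_rot: [0.0, 0.988, 0.157, 0.001]
force: [-0.4, 1.2, 3.4]
width: -0.0
grasp_force: 2.1
```

Run:
```python
from h import *
look("c3.png")
s=robot.read_state(); print(s["t"],s["ee_pos"],s["force"]); e=np.array(s["ee_pos"][:2])-C; print(np.degrees(np.arctan2(e[1],e[0])))
```

```text
lobes mod45 28.4 8.230488773911745e-05
cellar lid [ 0.531 -0.   ] r 0.095 ang 163.2 0.76
10.725 [ 0.45995105 -0.07981113  0.05685981] [ 0.07988271 -0.11265291  4.1266342 ]
-162.1093683671375
```

Run:
```python
from h import *
rows([rim(t,.034) for t in (199,200,201,202,202.8,203.3,203.3,201,198,194)]+[rim(194,.08),rim(194,.13)],base=rim(198,.034))
```

```text
[[0.0,0.003,0.0,0.0,0.0,-0.017,255.0],[0.0,0.006,0.0,0.0,0.0,-0.035,255.0],[0.0,0.009,0.0,0.0,0.0,-0.052,255.0],[0.0,0.012,0.0,0.0,0.0,-0.07,255.0],[0.001,0.014,0.0,0.0,0.0,-0.084,255.0],[0.001,0.016,0.0,0.0,0.0,-0.093,255.0],[0.001,0.016,0.0,0.0,0.0,-0.093,255.0],[0.0,0.009,0.0,0.0,0.0,-0.052,255.0],[0.0,0.0,0.0,0.0,0.0,0.0,255.0],[0.0,-0.012,0.0,0.0,0.0,0.07,255.0],[0.0,-0.012,-0.046,0.0,0.0,0.07,255.0],[0.0,-0.012,-0.096,0.0,0.0,0.07,255.0]]
```

Request:
play_rows(
  increments=[
    [[0, 0.003, 0, 0, 0, -0.017, 255], [0, 0.006, 0, 0, 0, -0.035, 255], [0, 0.009, 0, 0, 0, -0.052, 255], [0, 0.012, 0, 0, 0, -0.07, 255], [0.001, 0.014, 0, 0, 0, -0.084, 255], [0.001, 0.016, 0, 0, 0, -0.093, 255], [0.001, 0.016, 0, 0, 0, -0.093, 255], [0, 0.009, 0, 0, 0, -0.052, 255], [0, 0, 0, 0, 0, 0, 255], [0, -0.012, 0, 0, 0, 0.07, 255], [0, -0.012, -0.046, 0, 0, 0.07, 255], [0, -0.012, -0.096, 0, 0, 0.07, 255]],
  ],
)

```text
t: 12.22
ee_pos: [0.455, -0.0675, 0.1524]
eef_rot: [-0.0, 0.993, 0.122, -0.001]
force: [1.1, -0.3, -0.1]
width: 0.0003
grasp_force: 0.0
```

Run:
```python
from h import *
s=robot.read_state(); print(s["t"],s["ee_pos"],s["force"])
b=rim(194,.13)
# go up, then to the left front clear of view
w=[(b[0],b[1],.18,b[3]),(.45,-.02,.18,8),(.45,.03,.18,0),(.46,.09,.18,-10),(.48,.14,.18,-10),(.5,.16,.18,-10),(.5,.16,.18,-10)]
rows(w,base=b)
```

```text
12.225 [ 0.45500234 -0.06749296  0.15241934] [ 1.05195347 -0.32174301 -0.14750959]
[[0.0,0.0,-0.05,0.0,0.0,0.0,255.0],[0.005,-0.049,-0.05,0.0,0.0,0.105,255.0],[0.017,-0.097,-0.05,0.0,0.0,0.244,255.0],[0.041,-0.153,-0.05,0.0,0.0,0.419,255.0],[0.073,-0.197,-0.05,0.0,0.0,0.419,255.0],[0.097,-0.211,-0.05,0.0,0.0,0.419,255.0],[0.097,-0.211,-0.05,0.0,0.0,0.419,255.0]]
```

Request:
play_rows(
  increments=[
    [[0, 0, -0.05, 0, 0, 0, 255], [0.005, -0.049, -0.05, 0, 0, 0.105, 255], [0.017, -0.097, -0.05, 0, 0, 0.244, 255], [0.041, -0.153, -0.05, 0, 0, 0.419, 255], [0.073, -0.197, -0.05, 0, 0, 0.419, 255], [0.097, -0.211, -0.05, 0, 0, 0.419, 255], [0.097, -0.211, -0.05, 0, 0, 0.419, 255]],
  ],
)

```text
t: 13.1
ee_pos: [0.4992, 0.1618, 0.2014]
eef_rot: [0.0, 0.996, -0.086, 0.0]
force: [-0.5, -0.2, -1.0]
width: 0.0004
grasp_force: 0.0
```

Run:
```python
from h import *
look("c4.png")
s=robot.read_state(); print(s["t"],s["ee_pos"],s["qpos"])
```

```text
lobes mod45 34.1 0.00010863657441092966
cellar lid [ 0.528 -0.013] r 0.095 ang 171.2 0.58
13.2 [0.49802896 0.16009739 0.20132052] [ 1.64722906e-01  3.82529893e-01  1.60177122e+00 -5.01378059e-04
  1.15840742e+00  1.91048506e+00]
```

View pics/c4.png

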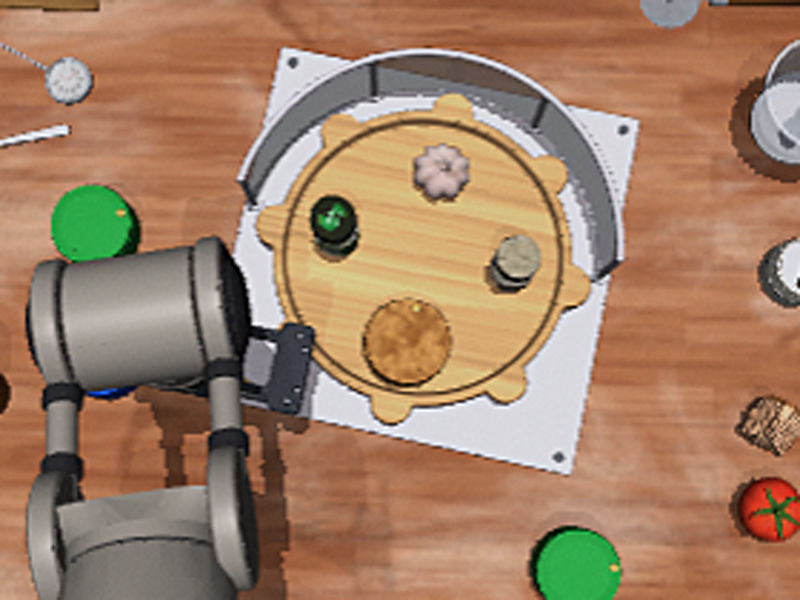

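Crop: the cellar stands at the front at (407,340), lid closed with its pin at (416,308). The front lobe is at (390,408), and the jars and garlic are upright. I'll fit the lid and plate more finely, then plan the lid push.

```bash
cat >> h.py <<'E'
def lid():
    p=robot.grab_frame("top"); q,u,v=pts(p)
    m=(abs(q[:,2]-.092)<.005)&(np.hypot(*(q[:,:2]-[.535,-.015]).T)<.1)
    c,r=cv2.minEnclosingCircle((q[m,:2]*1000).astype(np.float32)); print("lid",np.round(c,1),round(r,1),np.median(q[m,2]),m.sum())
    e=np.array(c)/1000-C; print("ang",np.degrees(np.arctan2(e[1],e[0])))
    return p,q
def push(P,c0,a0,phis,gap,z=.086,off=0):
    """tip poses: finger beyond the lid's left edge, turned about pin P by phi; gap=lid centre to tip centre"""
    o=[]
    for ph in phis:
        R=Ro.from_euler("z",ph,degrees=True).as_matrix()[:2,:2]
        t=np.radians(a0); left=np.array([-np.sin(t),np.cos(t)]); fx=np.array([np.cos(t),np.sin(t)])
        x=P+R@(c0+left*gap+fx*off-P); o.append((x[0],x[1],z,a0+ph))
    return o
E
python3 - <<'E'
from h import *
p,q=lid()
m=(abs(q[:,2]-.008)<.004)
m&=(abs(q[:,0]-C[0])<.26)&(abs(q[:,1]-C[1])<.26)
R=cv2.Rodrigues(np.array(p["rvec"],float))[0]
# plate by colour: bright, grey
z=p["z_map"]; f=p["frame"].reshape(-1,3)[(z>0).ravel()].astype(int)
g=m&(f.min(1)>150)&(np.ptp(f,axis=1)<35)
n,lab=0,0
x=(q[g,:2]*1000).astype(np.float32)
print(g.sum(), cv2.minAreaRect(x))
E
```

```text
lid [528.6 -13.8] 41.7 0.09206893761019763 636
ang 171.67088254713443
3374 ((629.6713256835938, -26.381881713867188), (403.9834899902344, 386.2180480957031), 78.97126770019531)
```

Run:
```python
from h import *
c=np.array([.5286,-.0138]); a=-13; P=c+.034*np.array([np.cos(np.radians(a)),np.sin(np.radians(a))])
s=push(P,c,a,[0],.072)[0]; print(s)
rows([(.52,.11,.18,-13),(s[0],s[1],.17,a),(s[0],s[1],.13,a),(s[0],s[1],.1,a),s,s],base=(.5,.16,.18,-10))
g=push(P,c,a,[0,0,5,11,18,25,32,39,46,53,60,67],.062); g[0]=push(P,c,a,[0],.067)[0]
rows(g,base=s)
h=push(P,c,a,[74,81,88,95,102,108,113,117,117],.062)
rows(h,base=g[-1])
```

```text
(np.float64(0.5447964759127583), np.float64(0.05635464466453693), 0.086, -13)
[[0.028,0.046,0.0,0.0,0.0,0.052,255.0],[0.062,0.094,0.01,0.0,0.0,0.052,255.0],[0.062,0.094,0.05,0.0,0.0,0.052,255.0],[0.062,0.094,0.08,0.0,0.0,0.052,255.0],[0.062,0.094,0.094,0.0,0.0,0.052,255.0],[0.062,0.094,0.094,0.0,0.0,0.052,255.0]]
[[0.0,0.005,0.0,0.0,0.0,0.0,255.0],[-0.0,0.01,0.0,0.0,0.0,0.0,255.0],[-0.005,0.013,0.0,0.0,0.0,-0.087,255.0],[-0.011,0.018,0.0,0.0,0.0,-0.192,255.0],[-0.017,0.024,0.0,0.0,0.0,-0.314,255.0],[-0.023,0.03,0.0,0.0,0.0,-0.436,255.0],[-0.028,0.037,0.0,0.0,0.0,-0.559,255.0],[-0.031,0.045,0.0,0.0,0.0,-0.681,255.0],[-0.034,0.053,0.0,0.0,0.0,-0.803,255.0],[-0.036,0.062,0.0,0.0,0.0,-0.925,255.0],[-0.037,0.07,0.0,0.0,0.0,-1.047,255.0],[-0.036,0.079,0.0,0.0,0.0,-1.169,255.0]]
[[-0.007,0.005,0.0,0.0,0.0,-0.122,255.0],[-0.014,0.01,0.0,0.0,0.0,-0.244,255.0],[-0.02,0.016,0.0,0.0,0.0,-0.367,255.0],[-0.025,0.023,0.0,0.0,0.0,-0.489,255.0],[-0.029,0.031,0.0,0.0,0.0,-0.611,255.0],[-0.032,0.038,0.0,0.0,0.0,-0.716,255.0],[-0.034,0.043,0.0,0.0,0.0,-0.803,255.0],[-0.035,0.048,0.0,0.0,0.0,-0.873,255.0],[-0.035,0.048,0.0,0.0,0.0,-0.873,255.0]]
```

Request:
play_rows(
  increments=[
    [[0.028, 0.046, 0, 0, 0, 0.052, 255], [0.062, 0.094, 0.01, 0, 0, 0.052, 255], [0.062, 0.094, 0.05, 0, 0, 0.052, 255], [0.062, 0.094, 0.08, 0, 0, 0.052, 255], [0.062, 0.094, 0.094, 0, 0, 0.052, 255], [0.062, 0.094, 0.094, 0, 0, 0.052, 255]],
  ],
)

```text
t: 14.0
ee_pos: [0.5427, 0.0567, 0.1075]
eef_rot: [0.0, 0.994, -0.114, -0.001]
force: [0.5, -0.3, 0.2]
width: 0.0004
grasp_force: 0.0
```

Request:
play_rows(
  increments=[
    [[0, 0.005, 0, 0, 0, 0, 255], [0, 0.01, 0, 0, 0, 0, 255], [-0.005, 0.013, 0, 0, 0, -0.087, 255], [-0.011, 0.018, 0, 0, 0, -0.192, 255], [-0.017, 0.024, 0, 0, 0, -0.314, 255], [-0.023, 0.03, 0, 0, 0, -0.436, 255]],
  ],
)

```text
t: 14.75
ee_pos: [0.5143, 0.0328, 0.1086]
eef_rot: [0.0, 0.994, 0.106, 0.001]
force: [0.2, 0.0, 0.2]
width: 0.0003
grasp_force: 0.4
```

Run:
```python
from h import *
look("c5.png")
```

```text
lobes mod45 34.3 5.5262122627592875e-05
```

View pics/c5.png

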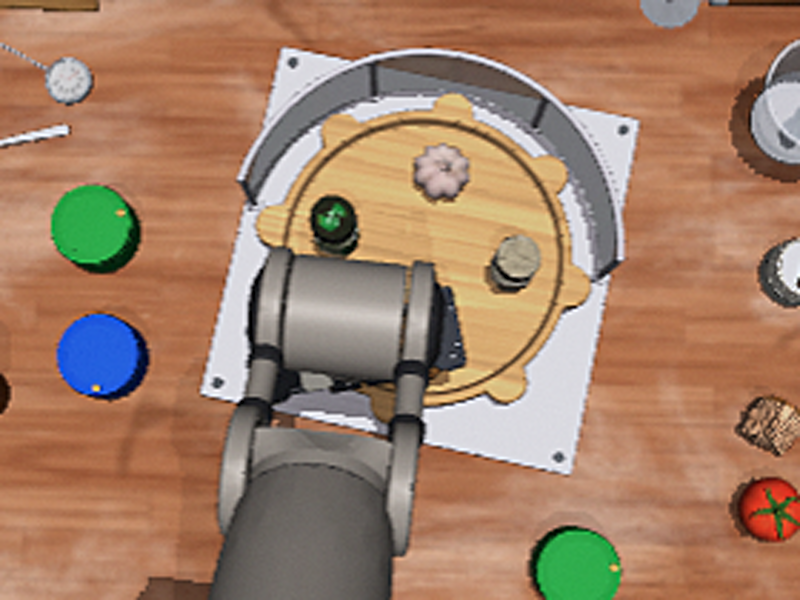

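The arm hides the lid (pot around crop (400,340)). The carousel hasn't moved and contact is light, so I'll continue the arc.

Run:
```python
from h import *
c=np.array([.5286,-.0138]); a=-13; P=c+.034*np.array([np.cos(np.radians(a)),np.sin(np.radians(a))])
b=push(P,c,a,[25],.062)[0]
g=push(P,c,a,[32,39,46,53,60,67,74,81,88,95,102,109],.060)
rows(g,base=b)
h=push(P,c,a,[114,118,121,121],.060)
e=h[-1]; h+=push(P,c,a,[115,108],.066); f=h[-1]
h+=[(f[0],f[1],z,f[3]) for z in (.12,.16,.2)]
rows(h,base=g[-1])
```

```text
[[-0.007,0.007,0.0,0.0,0.0,-0.122,255.0],[-0.014,0.012,0.0,0.0,0.0,-0.244,255.0],[-0.019,0.018,0.0,0.0,0.0,-0.367,255.0],[-0.024,0.025,0.0,0.0,0.0,-0.489,255.0],[-0.028,0.032,0.0,0.0,0.0,-0.611,255.0],[-0.031,0.04,0.0,0.0,0.0,-0.733,255.0],[-0.034,0.048,0.0,0.0,0.0,-0.855,255.0],[-0.035,0.057,0.0,0.0,0.0,-0.977,255.0],[-0.035,0.065,0.0,0.0,0.0,-1.1,255.0],[-0.034,0.073,0.0,0.0,0.0,-1.222,255.0],[-0.032,0.082,0.0,0.0,0.0,-1.344,255.0],[-0.029,0.09,0.0,0.0,0.0,-1.466,255.0]]
[[-0.005,0.003,0.0,0.0,0.0,-0.087,255.0],[-0.009,0.006,0.0,0.0,0.0,-0.157,255.0],[-0.012,0.008,0.0,0.0,0.0,-0.209,255.0],[-0.012,0.008,0.0,0.0,0.0,-0.209,255.0],[-0.007,-0.002,0.0,0.0,0.0,-0.105,255.0],[0.001,-0.007,0.0,0.0,0.0,0.017,255.0],[0.001,-0.007,-0.034,0.0,0.0,0.017,255.0],[0.001,-0.007,-0.074,0.0,0.0,0.017,255.0],[0.001,-0.007,-0.114,0.0,0.0,0.017,255.0]]
```

Request:
play_rows(
  increments=[
    [[-0.007, 0.007, 0, 0, 0, -0.122, 255], [-0.014, 0.012, 0, 0, 0, -0.244, 255], [-0.019, 0.018, 0, 0, 0, -0.367, 255], [-0.024, 0.025, 0, 0, 0, -0.489, 255], [-0.028, 0.032, 0, 0, 0, -0.611, 255], [-0.031, 0.04, 0, 0, 0, -0.733, 255], [-0.034, 0.048, 0, 0, 0, -0.855, 255], [-0.035, 0.057, 0, 0, 0, -0.977, 255], [-0.035, 0.065, 0, 0, 0, -1.1, 255], [-0.034, 0.073, 0, 0, 0, -1.222, 255], [-0.032, 0.082, 0, 0, 0, -1.344, 255], [-0.029, 0.09, 0, 0, 0, -1.466, 255]],
  ],
)

```text
t: 16.35
ee_pos: [0.5042, -0.0615, 0.1084]
eef_rot: [0.0, 0.669, 0.743, -0.0]
force: [-3.7, -1.4, 3.5]
width: 0.0002
grasp_force: 2.4
```

Request:
play_rows(
  increments=[
    [[-0.005, 0.003, 0, 0, 0, -0.087, 255], [-0.009, 0.006, 0, 0, 0, -0.157, 255], [-0.012, 0.008, 0, 0, 0, -0.209, 255], [-0.012, 0.008, 0, 0, 0, -0.209, 255], [-0.007, -0.002, 0, 0, 0, -0.105, 255], [0.001, -0.007, 0, 0, 0, 0.017, 255], [0.001, -0.007, -0.034, 0, 0, 0.017, 255], [0.001, -0.007, -0.074, 0, 0, 0.017, 255], [0.001, -0.007, -0.114, 0, 0, 0.017, 255]],
  ],
)

```text
t: 17.48
ee_pos: [0.4972, -0.0604, 0.223]
eef_rot: [0.0, 0.677, 0.736, 0.0]
force: [0.7, -0.6, -0.4]
width: 0.001
grasp_force: 0.0
```

Run:
```python
from h import *
s=robot.read_state(); p=s["ee_pos"]; z=p[2]-.022; print(s["t"],p,s["force"],s["qpos"])
# retreat to the front, away from the station
w,x,y,q=s["eef_rot"]; R=Ro.from_quat([x,y,q,w]).as_matrix(); a=np.degrees(np.arctan2(R[1,0],R[0,0])); print(a)
rows([(p[0]-.01*k,p[1]-.05*k,z,a) for k in (1,2,3,4,5,5)])
```

```text
17.475 [ 0.49723903 -0.06036693  0.2230486 ] [ 0.68823502 -0.55647496 -0.35648241] [-2.74106261e-01  3.21018338e-01  1.63015584e+00  3.00828291e-04
  1.19011518e+00 -3.58524095e-01]
94.83038557562604
[[-0.049,-0.014,-0.0,0.0,-0.0,-0.0,255.0],[-0.098,-0.028,-0.0,0.0,-0.0,-0.0,255.0],[-0.147,-0.043,-0.0,0.0,-0.0,-0.0,255.0],[-0.196,-0.057,-0.0,0.0,-0.0,-0.0,255.0],[-0.245,-0.071,-0.0,0.0,-0.0,-0.0,255.0],[-0.245,-0.071,-0.0,0.0,-0.0,-0.0,255.0]]
```

Request:
play_rows(
  increments=[
    [[-0.049, -0.014, 0, 0, 0, 0, 255], [-0.098, -0.028, 0, 0, 0, 0, 255], [-0.147, -0.043, 0, 0, 0, 0, 255], [-0.196, -0.057, 0, 0, 0, 0, 255], [-0.245, -0.071, 0, 0, 0, 0, 255], [-0.245, -0.071, 0, 0, 0, 0, 255]],
  ],
)

```text
t: 18.23
ee_pos: [0.4471, -0.3139, 0.2215]
eef_rot: [0.0, 0.678, 0.735, -0.0]
force: [0.4, 0.9, 0.4]
width: 0.0006
grasp_force: 0.0
```

Run:
```python
from h import *
look("c6.png"); lid()
p=robot.grab_frame("top");q,u,v=pts(p)
m=(abs(q[:,2]-.08)<.004)&(np.hypot(*(q[:,:2]-[.53,-.014]).T)<.06)
c,r=cv2.minEnclosingCircle((q[m,:2]*1000).astype(np.float32)); print("wall",c,r,m.sum())
```

```text
lobes mod45 34.1 6.157899175203478e-06
cellar lid [ 0.545 -0.034] r 0.077 ang -175.3 0.87
lid [546.5 -35.2] 64.8 0.09219551992174949 656
ang -174.1493260669372
wall (531.4457397460938, -18.48974609375) 47.757423400878906 133
```

View pics/c6.png

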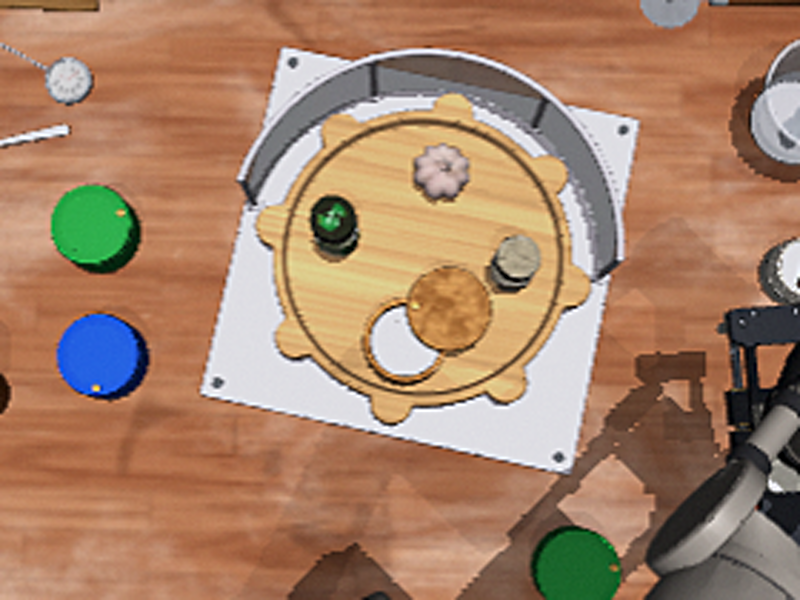

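Run:
```python
from h import *
p=robot.grab_frame("top");q,u,v=pts(p)
m=(abs(q[:,2]-.092)<.003)&(np.hypot(*(q[:,:2]-[.563,-.056]).T)<.052)
c,r=cv2.minEnclosingCircle((q[m,:2]*1000).astype(np.float32)); c=np.array(c);print(c,r,np.median(q[m,:2],0))
d=np.hypot(*(c-[528.6,-13.8])); print(d, np.degrees(2*np.arcsin(d/68)))
```

```text
[561.28662109 -53.59146118] 41.71294403076172 [ 0.56022286 -0.05358952]
51.495393789118594 98.45089672590062
```

The lid has swivelled about 98°, with its centre now at crop (450,309). The pot shows open at (404,340), and the carousel and bystanders are unmoved. I'll give the lid another 15° or so for margin.

Run:
```python
from h import *
c=np.array([.5286,-.0138]); a=-13; P=c+.034*np.array([np.cos(np.radians(a)),np.sin(np.radians(a))])
f=push(P,c,a,[108],.066)[0]; print(f)
s=robot.read_state()["ee_pos"]; print(s)
b=(f[0]-.05,f[1]-.25,.2,f[3]); print(b)
lo=(f[0],f[1],.2,f[3])
rows([(b[0]+(f[0]-b[0])*k/5,b[1]+(f[1]-b[1])*k/5,.2,f[3]) for k in (1,2,3,4,5,5)]+[(f[0],f[1],z,f[3]) for z in (.15,.115,.086,.086)],base=b)
w=push(P,c,a,[112],.064)+push(P,c,a,[116,120,124,128,132,136,136],.060)+push(P,c,a,[130,122],.066)
g=w[-1]; rows(w+[(g[0],g[1],.12,g[3]),(g[0],g[1],.17,g[3])],base=f)
k=(g[0],g[1],.17,g[3]); rows([(g[0]-.01*i,g[1]-.05*i,.19,g[3]) for i in (1,2,3,4,5,5)],base=k)
```

```text
(np.float64(0.4989430273820631), np.float64(-0.06107123460415621), 0.086, 95)
[ 0.44822575 -0.30971025  0.22184555]
(np.float64(0.4489430273820631), np.float64(-0.3110712346041562), 0.2, 95)
[[0.049,0.014,0.0,0.0,0.0,0.0,255.0],[0.098,0.029,0.0,0.0,0.0,0.0,255.0],[0.147,0.043,0.0,0.0,0.0,0.0,255.0],[0.196,0.057,0.0,0.0,0.0,0.0,255.0],[0.245,0.072,0.0,0.0,0.0,0.0,255.0],[0.245,0.072,0.0,0.0,0.0,0.0,255.0],[0.245,0.072,0.05,0.0,0.0,0.0,255.0],[0.245,0.072,0.085,0.0,0.0,0.0,255.0],[0.245,0.072,0.114,0.0,0.0,0.0,255.0],[0.245,0.072,0.114,0.0,0.0,0.0,255.0]]
[[-0.004,0.005,0.0,0.0,0.0,-0.07,255.0],[-0.008,0.011,0.0,0.0,0.0,-0.14,255.0],[-0.012,0.014,0.0,0.0,0.0,-0.209,255.0],[-0.015,0.018,0.0,0.0,0.0,-0.279,255.0],[-0.018,0.021,0.0,0.0,0.0,-0.349,255.0],[-0.021,0.025,0.0,0.0,0.0,-0.419,255.0],[-0.024,0.029,0.0,0.0,0.0,-0.489,255.0],[-0.024,0.029,0.0,0.0,0.0,-0.489,255.0],[-0.022,0.018,0.0,0.0,0.0,-0.384,255.0],[-0.015,0.01,0.0,0.0,0.0,-0.244,255.0],[-0.015,0.01,-0.034,0.0,0.0,-0.244,255.0],[-0.015,0.01,-0.084,0.0,0.0,-0.244,255.0]]
[[-0.044,-0.026,-0.02,0.0,0.0,0.0,255.0],[-0.088,-0.051,-0.02,0.0,0.0,0.0,255.0],[-0.132,-0.077,-0.02,0.0,0.0,0.0,255.0],[-0.176,-0.103,-0.02,0.0,0.0,0.0,255.0],[-0.22,-0.129,-0.02,0.0,0.0,0.0,255.0],[-0.22,-0.129,-0.02,0.0,0.0,0.0,255.0]]
```

Request:
play_rows(
  increments=[
    [[0.049, 0.014, 0, 0, 0, 0, 255], [0.098, 0.029, 0, 0, 0, 0, 255], [0.147, 0.043, 0, 0, 0, 0, 255], [0.196, 0.057, 0, 0, 0, 0, 255], [0.245, 0.072, 0, 0, 0, 0, 255], [0.245, 0.072, 0, 0, 0, 0, 255], [0.245, 0.072, 0.05, 0, 0, 0, 255], [0.245, 0.072, 0.085, 0, 0, 0, 255], [0.245, 0.072, 0.114, 0, 0, 0, 255], [0.245, 0.072, 0.114, 0, 0, 0, 255]],
  ],
)

```text
t: 19.73
ee_pos: [0.4968, -0.0606, 0.1062]
eef_rot: [-0.002, 0.676, 0.737, -0.001]
force: [-0.9, 1.2, 0.4]
width: 0.0004
grasp_force: 0.0
```

Request:
play_rows(
  increments=[
    [[-0.004, 0.005, 0, 0, 0, -0.07, 255], [-0.008, 0.011, 0, 0, 0, -0.14, 255], [-0.012, 0.014, 0, 0, 0, -0.209, 255], [-0.015, 0.018, 0, 0, 0, -0.279, 255], [-0.018, 0.021, 0, 0, 0, -0.349, 255], [-0.021, 0.025, 0, 0, 0, -0.419, 255], [-0.024, 0.029, 0, 0, 0, -0.489, 255], [-0.024, 0.029, 0, 0, 0, -0.489, 255], [-0.022, 0.018, 0, 0, 0, -0.384, 255], [-0.015, 0.01, 0, 0, 0, -0.244, 255], [-0.015, 0.01, -0.034, 0, 0, -0.244, 255], [-0.015, 0.01, -0.084, 0, 0, -0.244, 255]],
  ],
)

```text
t: 21.22
ee_pos: [0.5087, -0.0744, 0.1925]
eef_rot: [-0.001, 0.582, 0.813, -0.0]
force: [1.0, 0.1, -0.4]
width: 0.0006
grasp_force: 0.0
```

Request:
play_rows(
  increments=[
    [[-0.044, -0.026, -0.02, 0, 0, 0, 255], [-0.088, -0.051, -0.02, 0, 0, 0, 255], [-0.132, -0.077, -0.02, 0, 0, 0, 255], [-0.176, -0.103, -0.02, 0, 0, 0, 255], [-0.22, -0.129, -0.02, 0, 0, 0, 255], [-0.22, -0.129, -0.02, 0, 0, 0, 255]],
  ],
)

```text
t: 21.98
ee_pos: [0.458, -0.3279, 0.2124]
eef_rot: [0.001, 0.583, 0.812, -0.0]
force: [0.5, 0.8, -0.4]
width: 0.0011
grasp_force: 0.0
```

Run:
```python
from h import *
look("c7.png")
p=robot.grab_frame("top");q,u,v=pts(p)
m=(abs(q[:,2]-.092)<.003)&(np.hypot(*(q[:,:2]-[.566,-.056]).T)<.052)
c,r=cv2.minEnclosingCircle((q[m,:2]*1000).astype(np.float32)); c=np.array(c);print(c,r)
d=np.hypot(*(c-[528.6,-13.8])); print(d, np.degrees(2*np.arcsin(min(1,d/68))))
```

```text
lobes mod45 33.9 1.6724237103544783e-05
cellar lid [ 0.551 -0.032] r 0.071 ang -176.1 0.91
[570.75445557 -52.1174736 ] 41.667518615722656
56.966893081531886 113.80623469200083
```

View pics/c7.png

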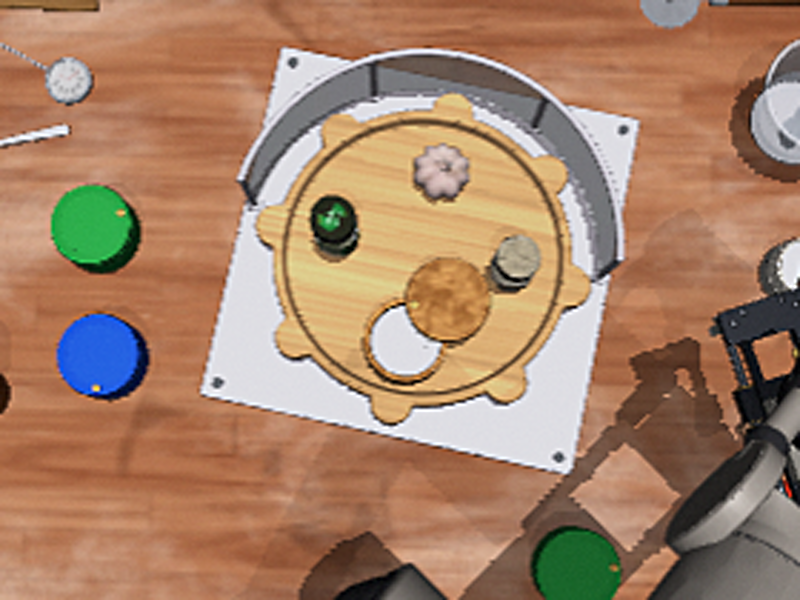

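The lid, now centred at crop (447,299), is open about 114°. The cellar is still at the front at (404,340), and the jars and garlic haven't moved. The robot is touching nothing, so I'm handing it in.

```bash
python3 -c "
from workcell import robot; print(robot.job_done())"
```

```text
the job is handed in; nothing more can be done
None
```

The carousel was turned by its rim lobes until the salt cellar stood at the front, 2–3° off the middle, and the lid was then pushed open about 114°; nothing else was disturbed, and the job was handed in after about 22 s.

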